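# Slide the link blank along the jig's rail into the drill nest

## Task

Load the drill jig: with your fingertips push the loose steel link blank straight across the plate until its long side lies flat against the back rail, while it is still more than its own length short of the end stop, then drag or push it along the rail, keeping it against the rail, until its square end is fully home against the end stop under the drill bushing. Leave it there, flat to the rail and hard up to the stop, and take your hand away. Only slide it, never lift or pick it up, and do not disturb the flipper bat, coil bracket, bulb cover or plunger tip lying about.

Things in the scene. Friction and masses are not known exactly. Their poses are not given: they have to be found in the camera images.
- jig: Fixed drill jig: blackened steel plate 150 mm (jig x) by 280 mm (jig y), 14 mm thick; origin at the centre of its underside, z up. Its oiled top, 14 mm above the origin, is slippery: friction of all the jig's faces about 0.25, of fingertips on the blank 0.6 or more. Rail, end stop and front guide on it form the nest, 25 mm wide, open to jig -y. Bolt heads 5 mm high at the four corners.
- rail_mid (a point): On the top front edge of the bright back rail, at the middle of its length: (35, -11, 22) mm in the jig's frame, axes as the jig's. The rail is a strip 8 mm high and 16 mm wide along jig y, from y = -122 to +100 mm; its working face, at x = +35 mm, looks to jig -x.
- nest_corner (a point): The inner corner where the faces of rail and end stop meet, level with the plate's top: (35, 100, 14) mm in the jig's frame, axes as the jig's. The end stop is a block across the rail's +y end, 20 mm high, from x = -25 to +51 mm, 22 mm thick; its working face, at y = +100 mm, looks to jig -y.
- bush (a point): Centre of the drill bush's top, (24, 86, 49) mm in the jig's frame, axes as the jig's. The bush sits in a dark bushing plate on the end stop, 8 mm thick, its underside 20 mm above the jig plate's top; it overhangs the nest from the stop back to y = +74 mm, over x = +1 to +51 mm.
- guide_mouth (a point): Where the front guide's face begins: (10, 52, 14) mm in the jig's frame, axes as the jig's. The guide is a strip 8 mm high and 14 mm wide, its face parallel to the rail, 25 mm from it, from here to the end stop; before it a bevelled lead-in reaches back to y = +39 mm, its mouth 34 mm wide.
- blank: Loose steel link blank lying on the jig's plate, about 0.12 kg: bar 70 mm long (its y), 22 mm wide (x), 10 mm thick (2 mm higher than the rail). Origin at the centre of its underside. The +y end is square, the -y end rounded (radius 11 mm) with a dark pivot hole. Starts off the rail, square end roughly to the nest, turned up to 20 degrees. When home its origin is at (24, 65, 14) mm in the jig's frame, axes alike.
- blank_lead (a point): Middle of the blank's square end face, half-way up: 35 mm along the blank's +y, 5 mm above its underside; axes as the blank's.
- blank_tail (a point): Centre of the blank's rounded end (in the pivot hole), half-way up: 24 mm along the blank's -y, 5 mm above its underside; axes as the blank's.
- bat: Black plastic flipper bat lying on the bench with its shaft up, to be left alone: 79 mm long along its x, 25 mm wide, 14 mm thick, shaft to 28 mm; origin under the shaft.
- coil_bracket: Loose brass L-shaped coil bracket on the bench, to be left alone: foot 44 x 38 mm, upright 41 mm high; origin under the foot's centre.
- bulb_cover: Loose green glass bulb cover standing on the bench, to be left alone: 30 mm across, 31 mm high; origin at the centre of its underside.
- plunger_tip: Loose tin plunger tip standing on the jig's plate near the corner at jig (-52, 95) mm, to be left alone: 20 mm across, 26 mm high; origin at the centre of its underside.
Mind the look-alikes: they are no part of the job. Several things have the shape of the blank; the one meant has the colours described above.

How it is judged:
By the outcome, as a careful person would: the job done as asked, in the order asked, and still so for the second after the job is handed in, with the robot touching nothing.
It also fails if it takes over 48 s, if anything falls off the work surface, if the arm or the gripper's body presses on something with over 40 N, if the wrist force passes 120 N, or if a joint passes its speed limit or range.

## Robot

A 6-joint arm with a two-finger parallel gripper is mounted at the origin on the work surface. World frame = base frame: x ahead of the robot, y to its left, z up, the work surface at z = 0. Lengths are in mm, angles in rad, forces in N, time in s.
With the tool pointing down it reaches from about 350 to 975 mm from the base axis. Payload 7.1 kg.
Tool frame: the origin (TCP) lies between the finger pads; the fingertips stand 19 mm ahead of it and the grasp point (between the pads) is the TCP (ctrl.tcp_to_tips is the distance from the TCP to the fingertips, in mm); z points along the fingers, y is the line along which they close (so a half turn about z gives the same grasp; the last joint's range is limited). The gripper opens to 88 mm and grips with 3 to 60 N. Pads are 20 mm wide; open, the fingers measure 115 mm over their backs; the gripper's body (75 mm by 178 mm) begins 61 mm behind the grasp point.
Start: joints at [1.082, 0.423, 1.63, -0, 1.089, -0.019], TCP at [282.91, 557.285, 241.675] pointing down, gripper open.
Joint ranges: [-3, 3], [-0.9, 2.11], [0.09, 2.58], [-1.31, 4.45], [0.11, 2.69], [-2.54, 2.54]. Speed limits (rad/s): [2.39, 2.39, 3.01, 3.14, 3.14, 3.14].

## Interface

Orientations are given as a rotation vector (axis times angle).
In Python, from workcell import status, optics, ctrl gives the robot as it stands. The module is installed in compiled form; this text tells all that it offers.
- The arm moves only by the shell command python3 -m inch 'ROWS'. ROWS is JSON, a list that holds one entry, the list of rows, each a list of 7 numbers: the shift along the tool's x, y, z in mm, then the turn, a rotation vector about the tool's x, y, z in rad, then the opening in per cent of the stroke, from 0 (shut) to 100 (fully open). A call has 1 to 20 rows; each row is the pose to reach, as a shift and turn from the pose commanded when the call began, along the tool's axes at that moment; what a row does not reach only later rows make up. A row lasts 1/10 s, in which the tool goes at most 50 mm and 8.59 degrees, less where a joint would pass 70% of its speed; a pose out of reach is approached as far as the arm can. A call with a gripper value outside its range is refused whole. The fingers move at their own pace and stop on an object; the grip force is fixed at half the most. Time passes only in rows, so rows that repeat a pose let the fingers close. It gives the time, the measured TCP pose, the force, the opening and the grip force at its end, in the units of the state.
- status.get_obs(): the state, without advancing time (a new reading comes with each control period).
- optics.get_image(name): name is "scene" or "side" or "wrist"; returns a dict with "frame" (420x560x3 uint8, red, green, blue), "fx", "fy", "cx", "cy" (pixels), "k1" (the pictures are not rectified: a ray, as slopes to the right and down, at radius r is drawn at 1 + k1 r^2 times it, then the intrinsics apply), "rvec" (rotation vector, rad) and "tvec" (3), from world to camera coordinates, as OpenCV has them; the wrist camera has in their place "hand_eye" (4x4, takes a point from camera to tool coordinates, whose origin is the TCP and whose axes are the flange's). Camera axes: x right, y down, z forward; pixel columns grow to the right and rows downward; lengths in mm; the calibration is good to about 2 mm. A picture is of the moment at which its call begins: read the wrist's pose just before it. There is no depth.
- ctrl.close_job(): hands the job in; it is judged then, once.
The state is a dict: "t": time; "qpos": joint angles; "qvel": joint speeds; "joint_torque": joint torques, N m; "ee_pos": TCP position; "orientation": TCP orientation; "ft_force": force on the tool from outside, world axes, zero at the start; "moment": the same for the moment, N m; "width": finger opening in mm; "grasp_force": force on a finger pad.
Only numpy, scipy, OpenCV 4.12 (cv2) and the standard library are available. Lean on these libraries where they do the work, as an engineer would, in place of code of your own. Each camera call takes 0.05 s, during which the arm holds its last target. There are 200 camera calls.

## Working session

There is one attempt and no reset: what is moved stays moved. The work goes in short steps, Python scripts to look and compute and a shell command to move; the robot and the scene stay as the last step left them, time stands still between calls to the robot, and variables do not carry over. Pictures are saved under pics/ and viewed, at most 10 in all, crops included, and the job is handed in when it is done.

```bash
mkdir -p pics; cat > h.py <<'E'
import numpy as np, cv2, json
from scipy.spatial.transform import Rotation as R
from workcell import status, optics, ctrl
def grab(name, fn=None):
    o=status.get_obs(); im=optics.get_image(name)
    if fn: cv2.imwrite('pics/'+fn, im['frame'][:,:,::-1])
    if 'hand_eye' in im:
        T=np.eye(4); T[:3,:3]=R.from_rotvec(o['orientation']).as_matrix(); T[:3,3]=o['ee_pos']
        C=T@np.array(im['hand_eye']); M=np.linalg.inv(C)
    else:
        M=np.eye(4); M[:3,:3]=R.from_rotvec(im['rvec']).as_matrix(); M[:3,3]=im['tvec']
    cal=dict(M=M.tolist(),**{k:float(im[k]) for k in('fx','fy','cx','cy','k1')})
    json.dump(cal,open(f'cal_{fn or name}.json','w'))
    return im['frame'],cal
def load(fn): return json.load(open(f'cal_{fn}.json'))
def proj(c,P):
    M=np.array(c['M']); q=np.atleast_2d(P)@M[:3,:3].T+M[:3,3]; s=q[:,:2]/q[:,2:]
    s=s*(1+c['k1']*(s**2).sum(1,keepdims=True)); return s*[c['fx'],c['fy']]+[c['cx'],c['cy']]
def unproj(c,uv,z):
    uv=np.atleast_2d(uv).astype(float); d=(uv-[c['cx'],c['cy']])/[c['fx'],c['fy']]; s=d.copy()
    for _ in range(20): s=d/(1+c['k1']*(s**2).sum(1,keepdims=True))
    M=np.array(c['M']); Rm=M[:3,:3]; o=-Rm.T@M[:3,3]
    r=np.c_[s,np.ones(len(s))]@Rm; return o+r*((z-o[2])/r[:,2])[:,None]
E
python3 - <<'E'
from h import *
a,_=grab('scene','s1.png'); b,_=grab('wrist','w1.png'); c,_=grab('side','d1.png')
o=status.get_obs(); print({k:np.round(o[k],3) for k in('t','ee_pos','orientation','ft_force','width')}, ctrl.tcp_to_tips)
print(R.from_rotvec(o['orientation']).as_matrix().round(3))
E
```

```text
{'t': np.float64(0.15), 'ee_pos': array([282.738, 556.935, 241.061]), 'orientation': array([-7.310e-01, -3.055e+00,  2.000e-03]), 'ft_force': array([-0.116,  0.019, -0.546]), 'width': np.float64(87.806)} 19.0
[[-0.892  0.453 -0.001]
 [ 0.453  0.892 -0.001]
 [-0.    -0.001 -1.   ]]
```

View pics/s1.png

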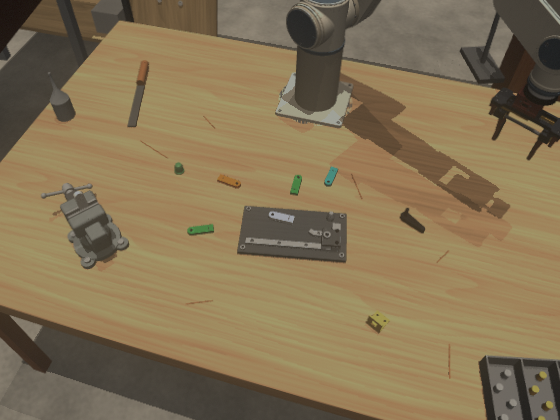

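View pics/w1.png

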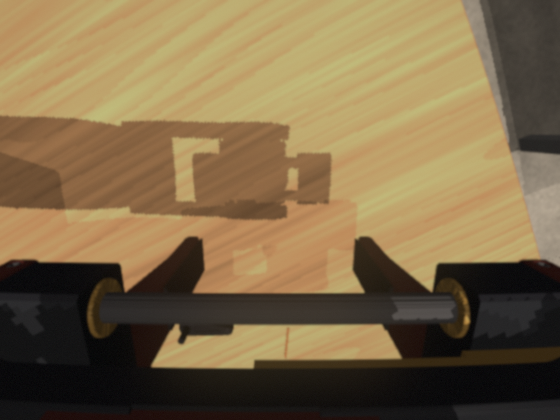

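The scene shows the jig at about (293,233) with the pale blank on it at about (282,217). The nest and bushing plate are at the right, near (330,235). The wrist view does not show the jig.

```bash
python3 - <<'E'
import cv2
a=cv2.imread('pics/s1.png')[195:270,230:360]
cv2.imwrite('pics/s1c.png',cv2.resize(a,None,fx=6,fy=6,interpolation=cv2.INTER_CUBIC))
from h import *
c=load('s1.png')
print(unproj(c,[[293,233],[282,217]],[14]).round())
E
```

```text
[[547.  68.  14.]
 [505.  27.  14.]]
```

View pics/s1c.png

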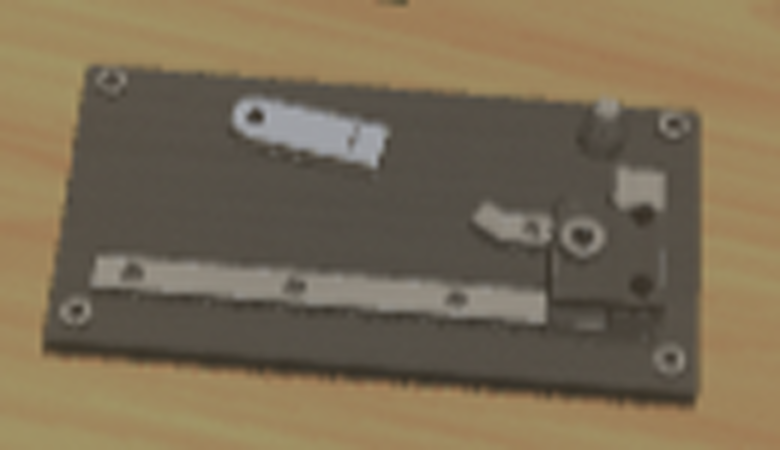

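The enlarged crop shows these points:
- Bolts at (111,80), (673,124), (76,311) and (669,358).
- Rail front-left top corner at about (98,255), and the bush at (582,237).
- Blank: pivot hole at (255,117), square end from (388,125) to (378,167).

Next I fit the jig and blank poses.

```bash
cat >> h.py <<'E'
from scipy.optimize import least_squares
def fit(c,P,uv,x0):
    P=np.array(P,float)
    def tw(p):
        cs,sn=np.cos(p[2]),np.sin(p[2]); return np.c_[p[0]+cs*P[:,0]-sn*P[:,1],p[1]+sn*P[:,0]+cs*P[:,1],P[:,2]]
    r=least_squares(lambda p:(proj(c,tw(p))-uv).ravel(),x0,x_scale=[10,10,.1])
    return r.x, (proj(c,tw(r.x))-uv)
def injig(p,j):
    cs,sn=np.cos(j[2]),np.sin(j[2]); d=np.atleast_2d(p)[:,:2]-j[:2]; return d@np.array([[cs,-sn],[sn,cs]])
E
python3 - <<'E'
from h import *
c=load('s1.png'); f=lambda a:np.array(a,float)/6+[230-.42,195-.42]
P=[[24,86,49],[35,-122,22],[-75,-140,14],[-75,140,14],[75,-140,14],[75,140,14]]
uv=f([[582,237],[98,255],[88,66],[702,110],[44,345],[697,398]])
j,res=fit(c,P,uv,[547,68,0]); print(j,res.round(2).tolist())
b=f([[255,117],[388,125],[378,167],[252,97]])
w=unproj(c,b,24); ji=injig(w,j); print(w.round(1),ji.round(1))
E
```

```text
[5.43696779e+02 6.81880172e+01 1.90129715e-01] [[0.22, 0.37], [-0.34, 0.41], [-0.12, -0.16], [-0.13, 0.38], [-0.12, -0.51], [0.47, -0.51]]
[[ 5.104e+02  3.000e-01  2.400e+01]
 [ 4.979e+02  5.850e+01  2.400e+01]
 [ 5.215e+02  6.010e+01  2.400e+01]
 [ 5.000e+02 -4.100e+00  2.400e+01]] [[-45.5 -60.4]
 [-46.8  -0.9]
 [-23.3  -3.7]
 [-56.5 -62.7]]
```

```bash
cat >> h.py <<'E'
def toworld(xy,j):
    cs,sn=np.cos(j[2]),np.sin(j[2]); return np.array([j[0]+cs*xy[0]-sn*xy[1], j[1]+sn*xy[0]+cs*xy[1]])
def plan(j,xy,z,yawoff=0.):
    "shift/turn in tool axes to put the TCP at jig xy, height z, tool y at jig y turned by yawoff (world +)"
    o=status.get_obs(); Rt=R.from_rotvec(o['orientation'])
    d=np.r_[toworld(xy,j),z]-o['ee_pos']; a=j[2]+yawoff
    G=R.from_matrix(np.array([[-np.cos(a),-np.sin(a),0],[-np.sin(a),np.cos(a),0],[0,0,-1]]).T.T)
    print('t',o['t'],'shift',Rt.inv().apply(d).round(1),'turn',(Rt.inv()*G).as_rotvec().round(4),'F',np.round(o['ft_force'],1),'w',o['width'],'jig',injig(o['ee_pos'],j).round(1),o['ee_pos'][2].round(1))
E
python3 - <<'E'
from h import *
print(np.array(optics.get_image('wrist')['hand_eye']).round(2))
plan([543.7,68.2,.190],[-73,-34],130)
E
```

```text
[[ 0.0000e+00 -9.7000e-01 -2.5000e-01  6.8850e+01]
 [ 1.0000e+00  0.0000e+00 -0.0000e+00 -1.0000e-01]
 [ 0.0000e+00 -2.5000e-01  9.7000e-01 -1.4303e+02]
 [ 0.0000e+00  0.0000e+00  0.0000e+00  1.0000e+00]]
t 0.2 shift [-417.1 -389.2  111.6] turn [-9.000e-04 -3.000e-04 -6.598e-01] F [ 0.6 -0.6  0.6] w 87.80274767395545 jig [[-163.9  529.3]] 241.2
```

```bash
python3 -m inch '[[[-35,-32,5,0,0,-0.055,40],[-70,-65,10,0,0,-0.11,40],[-104,-97,15,0,0,-0.165,40],[-139,-130,20,0,0,-0.22,40],[-174,-162,25,0,0,-0.275,40],[-208,-195,30,0,0,-0.33,40],[-243,-227,35,0,0,-0.385,40],[-278,-260,40,0,0,-0.44,40],[-313,-292,45,0,0,-0.495,40],[-347,-324,50,0,0,-0.55,40],[-382,-357,55,0,0,-0.605,40],[-417,-389,60,0,0,-0.66,40],[-417,-389,60,0,0,-0.66,40],[-417,-389,60,0,0,-0.66,40],[-417,-389,60,0,0,-0.66,40],[-417,-389,60,0,0,-0.66,40]]]' && python3 - <<'E'
from h import *
a,_=grab('wrist','w2.png')
plan([543.7,68.2,.190],[-73,-34],36)
cv2.imwrite('pics/w2b.png',cv2.resize(a[:,:,::-1],(784,588),interpolation=cv2.INTER_CUBIC))
E
```

```text
t: 1.8
ee_pos: [478.2, 22.9, 181.8]
orientation: [0.301, -3.127, -0.0]
ft_force: [0.9, -0.2, -0.3]
width: 35.1
grasp_force: 0.0
t 1.85 shift [  0.2  -1.9 145.8] turn [0.0001 0.     0.0022] F [-0.6  0.5  0.1] w 35.13923447490602 jig [[-72.8 -32.1]] 181.8
```

View pics/w2b.png

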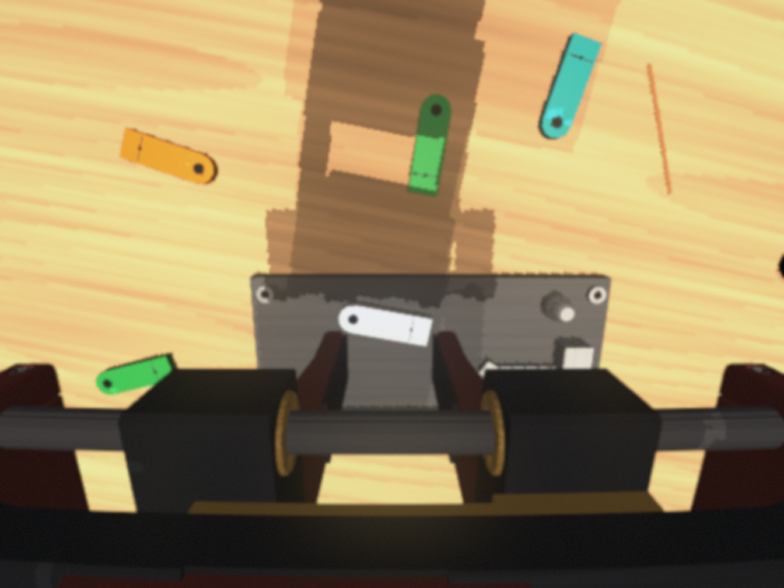

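The wrist view shows the plate's near corners at (253,276) and (608,276), scaled 1.4. The blank's hole is at (352,319), and its square end runs from (434,320) to (428,346).

```bash
python3 - <<'E'
from h import *
c=load('w2.png'); j=[543.7,68.2,.190]
g=unproj(c,np.array([[253,276],[608,276]])/1.4,14); print('corners',injig(g,j).round(1))
b=unproj(c,np.array([[352,319],[434,320],[428,346],[338,318]])/1.4,24); print(injig(b,j).round(1))
print('tips', (proj(c,np.array([[0,0,0.]]))*1.4))
E
```

```text
corners [[ -76.2 -135.8]
 [ -77.   136.7]]
[[-45.3 -59.8]
 [-44.6   2.2]
 [-23.6  -1.8]
 [-46.  -70.4]]
tips [[ 492.5945228 -416.871737 ]]
```

```bash
python3 -m inch '[[[0,-2,40,0,0,0.002,32],[0,-2,80,0,0,0.002,32],[0,-2,115,0,0,0.002,32],[0,-2,130,0,0,0.002,32],[0,-2,138,0,0,0.002,32],[0,-2,143,0,0,0.002,32],[0,-2,145,0,0,0.002,32],[0,-2,145,0,0,0.002,32],[0,-2,145,0,0,0.002,32]]]' && python3 - <<'E'
from h import *
plan([543.7,68.2,.190],[3,-34],36)
E
```

```text
t: 2.75
ee_pos: [479.6, 19.7, 37.5]
orientation: [-0.295, 3.126, -0.0]
ft_force: [0.1, 0.5, -0.4]
width: 28.1
grasp_force: 0.0
t 2.75 shift [-75.1   1.6   1.6] turn [-0.0003  0.0016 -0.0017] F [ 0.1  0.5 -0.4] w 28.09940338362666 jig [[-72.1 -35.5]] 37.5
```

```bash
python3 -m inch '[[[-4,0,0,0,0,0,32],[-8,0,0,0,0,0,32],[-12,0,0,0,0,0,32],[-16,0,0,0,0,0,32],[-20,0,0,0,0,0,32],[-24,0,0,0,0,0,32],[-28,0,0,0,0,0,32],[-32,0,0,0,0,0,32],[-36,0,0,0,0,0,32],[-40,0,0,0,0,0,32],[-44,0,0,0,0,0,32],[-48,0,0,0,0,0,32],[-52,0,0,0,0,0,32],[-55,0,0,0,0,0,32],[-58,0,0,0,0,0,32],[-60,0,0,0,0,0,32],[-62,0,0,0,0,0,32],[-64,0,0,0,0,0,32],[-65,0,0,0,0,0,32],[-65,0,0,0,0,0,32]]]' && python3 - <<'E'
from h import *
plan([543.7,68.2,.190],[3,-34],36)
a,_=grab('scene','s2.png')
cv2.imwrite('pics/s2c.png',cv2.resize(a[195:270,230:360,::-1],None,fx=6,fy=6,interpolation=cv2.INTER_CUBIC))
E
```

```text
t: 4.75
ee_pos: [543.1, 31.9, 36.7]
orientation: [-0.295, 3.127, -0.0]
ft_force: [0.7, -0.2, 0.5]
width: 28.1
grasp_force: 0.0
t 4.75 shift [-10.4   1.6   0.7] turn [-0.0001  0.0004 -0.0018] F [ 0.7 -0.2  0.5] w 28.076057669589666 jig [[ -7.4 -35.6]] 36.7
```

View pics/s2c.png

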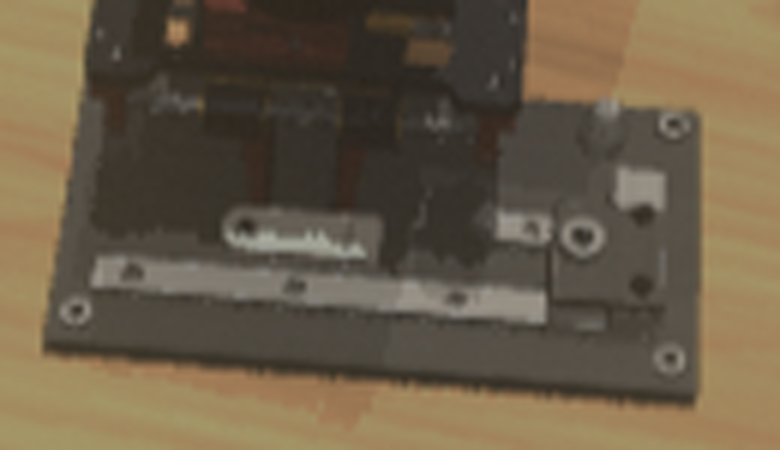

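The blank is square to the fingers, spanning (225,225) to (380,240), with about 10 mm left to the rail.

```bash
python3 -m inch '[[[-2,0,0,0,0,0,32],[-4,0,0,0,0,0,32],[-6,0,0,0,0,0,32],[-7.5,0,0,0,0,0,32],[-8.5,0,0,0,0,0,32],[-9,0,0,0,0,0,32],[-9,0,0,0,0,0,32]]]'; python3 -m inch '[[[-1,0,0,0,0,0,32],[-1,0,0,0,0,0,32]]]'
```

```text
t: 5.5
ee_pos: [551.5, 33.5, 36.6]
orientation: [0.295, -3.127, 0.0]
ft_force: [-1.4, -0.9, 0.4]
width: 28.2
grasp_force: 0.6
t: 5.7
ee_pos: [551.5, 33.6, 36.5]
orientation: [0.295, -3.125, 0.0]
ft_force: [-5.5, -2.2, 3.4]
width: 28.1
grasp_force: 2.6
```

```bash
python3 -m inch '[[[-1,0,0,0,0,0,32],[-2,0,0,0,0,0,32],[-2,0,0,0,0,0,32]]]'; python3 - <<'E'
from h import *
plan([543.7,68.2,.190],[3,-34],36)
E
```

```text
t: 6.0
ee_pos: [551.7, 33.7, 36.3]
orientation: [0.295, -3.122, -0.0]
ft_force: [-9.2, -2.7, 7.1]
width: 28.3
grasp_force: 5.0
t 6.0 shift [-1.7  1.4  0.3] turn [ 0.0006 -0.0061 -0.0017] F [-9.2 -2.7  7.1] w 28.323769884129796 jig [[  1.3 -35.4]] 36.3
```

```bash
python3 -m inch '[[[5,0,0,0,0,0,32],[15,0,0,0,0,0,32],[20,0,-15,0,0,0,32],[20,0,-35,0,0,0,0],[20,0,-35,0,0,0,0]]]'; python3 - <<'E'
from h import *
plan([543.7,68.2,.190],[16,-95],65,-.26)
a,_=grab('scene','s3.png')
cv2.imwrite('pics/s3c.png',cv2.resize(a[195:270,230:360,::-1],None,fx=6,fy=6,interpolation=cv2.INTER_CUBIC))
E
```

```text
t: 6.5
ee_pos: [536.5, 30.4, 73.6]
orientation: [-0.295, 3.123, -0.0]
ft_force: [0.1, -0.0, -0.2]
width: 15.5
grasp_force: 0.0
t 6.5 shift [-30.3 -59.2   8.8] turn [-0.      0.0048  0.2581] F [ 0.1 -0.  -0.2] w 15.471255433050569 jig [[-14.2 -35.8]] 73.6
```

View pics/s3c.png

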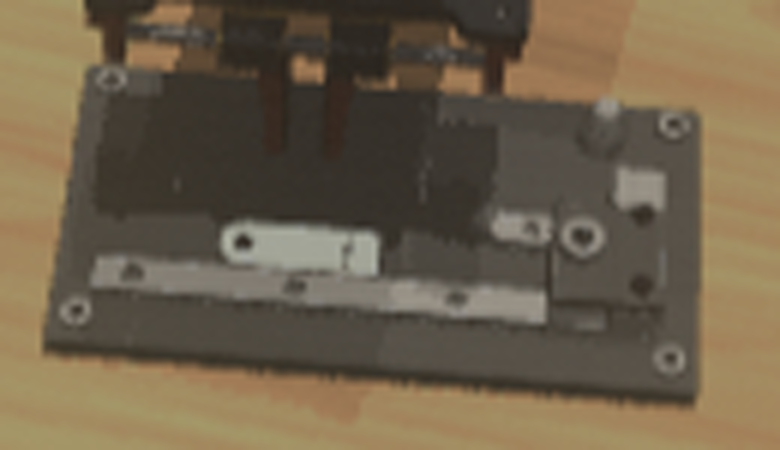

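The blank lies flat along the rail with its hole at (243,242). Now I move behind the tail with closed fingers, turned 15°.

```bash
python3 -m inch '[[[-8,-20,0,0,0,0.08,0],[-16,-40,0,0,0,0.16,0],[-30,-59,0,0,0.002,0.26,0],[-30,-59,0,0,0.002,0.26,0],[-30,-59,15,0,0.002,0.26,0],[-30,-59,27,0,0.002,0.26,0],[-30,-59,34,0,0.002,0.26,0],[-30,-59,37,0,0.002,0.26,0],[-30,-59,37,0,0.002,0.26,0],[-30,-59,37,0,0.002,0.26,0]]]'; python3 - <<'E'
from h import *
j=[543.7,68.2,.190]; plan(j,[16,17],36,-.26)
c=load('s3.png'); f=lambda a:np.array(a,float)/6+[230-.42,195-.42]
print(injig(unproj(c,f([[243,242],[381,232],[376,277]]),24),j).round(1))
E
```

```text
t: 7.55
ee_pos: [575.3, -21.7, 34.5]
orientation: [-0.111, -3.137, 0.0]
ft_force: [-1.2, 0.4, -0.3]
width: 0.4
grasp_force: 0.0
t 7.55 shift [ 26.8 107.9  -1.5] turn [-0.0003 -0.0022 -0.001 ] F [-1.2  0.4 -0.3] w 0.3565177466265169 jig [[ 14.1 -94.2]] 34.5
[[ 22.2 -59.3]
 [ 11.2  -0.1]
 [ 34.9  -0.6]]
```

```bash
python3 -m inch '[[[0,0,-1.5,0,0,0,0],[1,3.9,-1.5,0,0,0,0],[2.1,7.7,-1.5,0,0,0,0],[3.1,11.6,-1.5,0,0,0,0],[4.1,15.5,-1.5,0,0,0,0],[5.1,19.3,-1.5,0,0,0,0],[6.2,23.2,-1.5,0,0,0,0],[7.2,27,-1.5,0,0,0,0],[8.2,30.9,-1.5,0,0,0,0],[9.3,34.8,-1.5,0,0,0,0],[10.3,38.6,-1.5,0,0,0,0]]]'; python3 - <<'E'
from h import *
j=[543.7,68.2,.190]; plan(j,[16,17],36,-.26)
a,_=grab('scene','s4.png')
cv2.imwrite('pics/s4c.png',cv2.resize(a[195:270,230:360,::-1],None,fx=6,fy=6,interpolation=cv2.INTER_CUBIC))
E
```

```text
t: 8.65
ee_pos: [567.9, 17.6, 36.2]
orientation: [-0.113, -3.138, 0.0]
ft_force: [-0.2, -0.9, -0.0]
width: 0.6
grasp_force: 0.3
t 8.65 shift [16.8 69.3  0.2] turn [-0.0003 -0.002  -0.0018] F [-0.2 -0.9 -0. ] w 0.6033380684611369 jig [[ 14.2 -54.3]] 36.2
```

View pics/s4c.png

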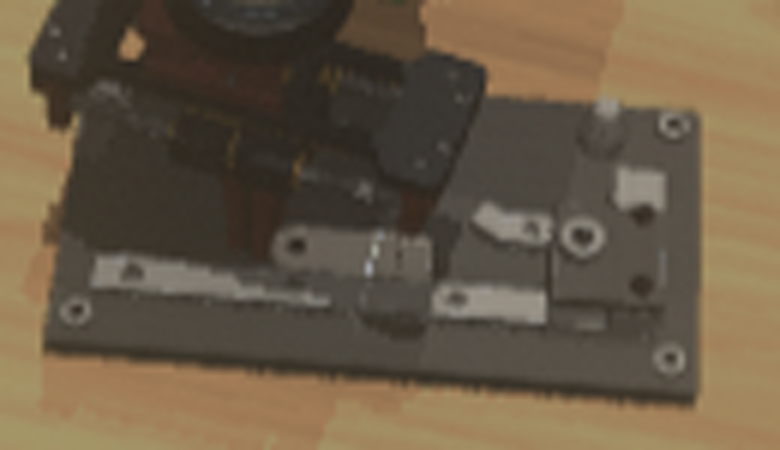

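The blank is sliding along the rail, with its hole now at (297,246). I'll continue.

```bash
python3 -m inch '[[[1,3.9,0,0,0,0,0],[2.1,7.7,0,0,0,0,0],[3.1,11.6,0,0,0,0,0],[4.1,15.5,0,0,0,0,0],[5.1,19.3,0,0,0,0,0],[6.2,23.2,0,0,0,0,0],[7.2,27,0,0,0,0,0],[8.2,30.9,0,0,0,0,0],[9.3,34.8,0,0,0,0,0],[10.3,38.6,0,0,0,0,0],[11.3,42.5,0,0,0,0,0],[12.3,46.4,0,0,0,0,0],[13.4,50.2,0,0,0,0,0],[14.1,53.1,0,0,0,0,0],[14.9,56,0,0,0,0,0],[15.4,58,0,0,0,0,0],[15.9,59.9,0,0,0,0,0],[15.9,59.9,0,0,0,0,0]]]'; python3 - <<'E'
from h import *
j=[543.7,68.2,.190]; plan(j,[16,17],36,-.26)
E
```

```text
t: 10.5
ee_pos: [556.4, 78.3, 36.2]
orientation: [-0.112, -3.138, 0.0]
ft_force: [0.2, 0.6, 0.3]
width: 0.6
grasp_force: 0.0
t 10.5 shift [0.9 9.5 0.2] turn [-0.0002 -0.0019 -0.0016] F [0.2 0.6 0.3] w 0.6034593364248751 jig [[14.4  7.6]] 36.2
```

```bash
python3 -m inch '[[[0.5,1.9,0,0,0,0,0],[1,3.9,0,0,0,0,0],[1.5,5.8,0,0,0,0,0],[1.8,6.8,0,0,0,0,0],[1.8,6.8,0,0,0,0,0]]]'; python3 -m inch '[[[0.3,1,0,0,0,0,0],[0.3,1,0,0,0,0,0]]]';python3 -m inch '[[[0.3,1,0,0,0,0,0],[0.3,1,0,0,0,0,0]]]'
```

```text
t: 11.0
ee_pos: [555.1, 85.2, 36.2]
orientation: [-0.112, -3.138, 0.0]
ft_force: [-0.6, -0.4, 0.3]
width: 0.4
grasp_force: 0.0
t: 11.2
ee_pos: [554.9, 86.2, 36.2]
orientation: [-0.113, -3.138, 0.0]
ft_force: [0.8, -0.2, 1.1]
width: 0.5
grasp_force: 0.0
t: 11.4
ee_pos: [554.7, 87.2, 36.2]
orientation: [-0.113, -3.138, 0.0]
ft_force: [-0.6, -0.2, 0.0]
width: 0.7
grasp_force: 0.1
```

```bash
for i in 1; do python3 -m inch '[[[0.3,1,0,0,0,0,0],[0.5,2,0,0,0,0,0],[0.5,2,0,0,0,0,0]]]'; done; python3 -m inch '[[[0.3,1,0,0,0,0,0],[0.3,1,0,0,0,0,0]]]'; python3 - <<'E'
from h import *
j=[543.7,68.2,.190]; plan(j,[16,17],36,-.26)
a,_=grab('scene','s5.png')
cv2.imwrite('pics/s5c.png',cv2.resize(a[195:270,230:360,::-1],None,fx=6,fy=6,interpolation=cv2.INTER_CUBIC))
E
```

```text
t: 11.7
ee_pos: [554.3, 89.3, 36.2]
orientation: [-0.112, -3.138, 0.0]
ft_force: [0.2, -0.0, -0.2]
width: 0.3
grasp_force: 0.0
t: 11.9
ee_pos: [554.1, 90.2, 36.2]
orientation: [-0.113, -3.138, 0.0]
ft_force: [-0.1, 0.4, 0.1]
width: 0.1
grasp_force: 0.0
t 11.9 shift [-2.3 -2.2  0.2] turn [-0.0002 -0.002  -0.0017] F [-0.1  0.4  0.1] w 0.10363869614510816 jig [[14.4 19.7]] 36.2
```

View pics/s5c.png

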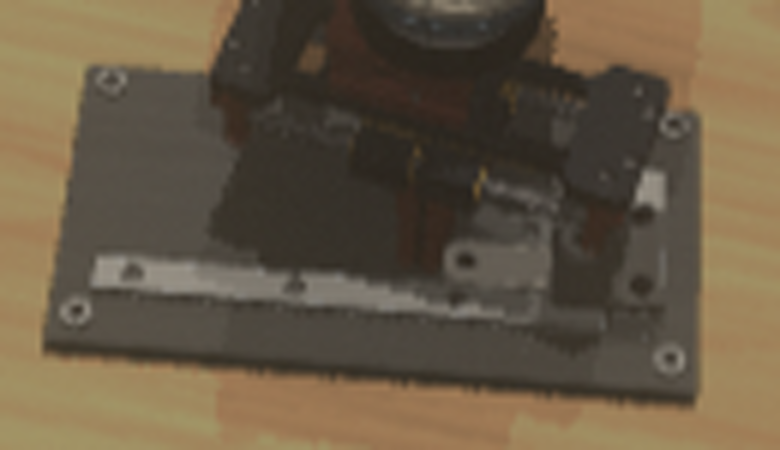

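```bash
python3 - <<'E'
from h import *
j=[543.7,68.2,.190]; c=load('s5.png')
print(injig(unproj(c,np.array([[465,261]])/6+[230-.42,195-.42],24),j).round(1))
E
python3 -m inch '[[[0.3,1,0,0,0,0,0],[0.5,2,0,0,0,0,0],[0.5,2,0,0,0,0,0]]]'; python3 -m inch '[[[0.3,1,0,0,0,0,0],[0.3,1,0,0,0,0,0]]]';python3 -m inch '[[[0.3,1,0,0,0,0,0],[0.3,1,0,0,0,0,0]]]'
```

```text
[[22.9 37.1]]
t: 12.25
ee_pos: [553.7, 92.3, 36.2]
orientation: [-0.113, -3.138, 0.0]
ft_force: [-0.3, 0.6, -0.6]
width: 0.6
grasp_force: 0.0
t: 12.45
ee_pos: [553.6, 93.1, 36.2]
orientation: [-0.112, -3.138, 0.001]
ft_force: [0.8, -1.8, -0.7]
width: 0.2
grasp_force: 0.9
t: 12.65
ee_pos: [553.5, 93.3, 36.2]
orientation: [-0.112, -3.138, 0.002]
ft_force: [1.0, -7.3, -0.5]
width: 0.4
grasp_force: 3.6
```

Stop contact at the expected place. I press home a little more along the face normal, which pushes toward both rail and stop.

```bash
python3 -m inch '[[[0,1,0,0,0,0,0],[0,1.5,0,0,0,0,0],[-0.5,1.5,0,0,0,0,0],[-1,1.5,0,0,0,0,0],[-1,1.5,0,0,0,0,0]]]'; python3 - <<'E'
from h import *
plan([543.7,68.2,.190],[16,17],36,-.26)
E
```

```text
t: 13.15
ee_pos: [553.7, 93.6, 36.1]
orientation: [-0.112, -3.136, 0.004]
ft_force: [-1.0, -14.3, 3.1]
width: 0.8
grasp_force: 7.0
t 13.15 shift [-2.9 -5.5  0.1] turn [-0.0028 -0.0036 -0.0014] F [ -1.  -14.3   3.1] w 0.7781843098665234 jig [[14.6 23.1]] 36.1
```

```bash
python3 -m inch '[[[0,-3,0,0,0,0,0],[0,-10,0,0,0,0,0],[0,-20,0,0,0,0,0],[0,-25,-20,0,0,0,0],[20,-25,-50,0,0,0,0],[50,-25,-90,0,0,0,0],[85,-25,-120,0,0,0,0],[120,-25,-130,0,0,0,0],[150,-25,-130,0,0,0,0],[150,-25,-130,0,0,0,0],[150,-25,-130,0,0,0,0]]]'; python3 - <<'E'
from h import *
a,_=grab('scene','s6.png')
A=cv2.resize(a[205:260,270:360,::-1],None,fx=8,fy=8,interpolation=cv2.INTER_CUBIC)
cv2.imwrite('pics/s6c.png',A)
E
```

```text
t: 14.25
ee_pos: [403.5, 81.4, 166.9]
orientation: [-0.112, -3.139, -0.0]
ft_force: [-0.1, -0.1, 0.4]
width: 0.5
grasp_force: 0.0
```

View pics/s6c.png

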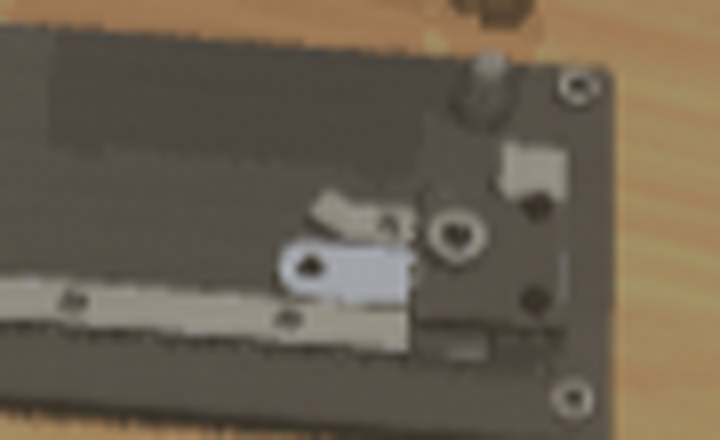

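The blank is in the nest beside the rail with its hole at (310,265), the plunger tip is untouched, and the hand is clear. One numeric check before handing in.

```bash
python3 - <<'E'
from h import *
j=[543.7,68.2,.190]; c=load('s6.png')
print(injig(unproj(c,np.array([[310,265],[280,266]])/8+[270-.44,205-.44],24),j).round(1))
E
```

```text
[[21.4 40.2]
 [22.7 30.5]]
```

The numbers agree to about a pixel. I take one close look from the wrist camera to confirm it is flush to the rail.

```bash
python3 - <<'E'
from h import *
plan([543.7,68.2,.190],[45,48],135,0)
E
```

```text
t 14.3 shift [-171.    54.8   31.8] turn [ 2.000e-04 -4.000e-04 -2.618e-01] F [0.2 0.8 0.1] w 0.5409498852243378 jig [[-134.4   39.3]] 166.8
```

```bash
python3 -m inch '[[[-40,13,0,0,0,-0.06,100],[-80,26,0,0,0,-0.12,100],[-120,40,0,0,0,-0.18,100],[-155,50,10,0,0,-0.24,100],[-171,55,20,0,0,-0.262,100],[-171,55,32,0,0,-0.262,100],[-171,55,32,0,0,-0.262,100],[-171,55,32,0,0,-0.262,100],[-171,55,32,0,0,-0.262,100],[-171,55,32,0,0,-0.262,100]]]'; python3 - <<'E'
from h import *
a,c=grab('wrist','w7.png'); j=[543.7,68.2,.190]
u,v=proj(c,np.array([[*toworld([24,55],j),24]]))[0]; print(u,v)
y0=int(np.clip(v-70,0,280)); x0=int(np.clip(u-95,0,370))
print(x0,y0); cv2.imwrite('pics/w7c.png',cv2.resize(a[y0:y0+140,x0:x0+190,::-1],None,fx=4,fy=4,interpolation=cv2.INTER_CUBIC))
E
```

```text
t: 15.3
ee_pos: [577.5, 124.0, 134.9]
orientation: [0.298, -3.126, -0.0]
ft_force: [-0.4, -0.3, 1.1]
width: 77.2
grasp_force: 0.0
285.3037019183406 192.46618708059665
190 122
```

View pics/w7c.png

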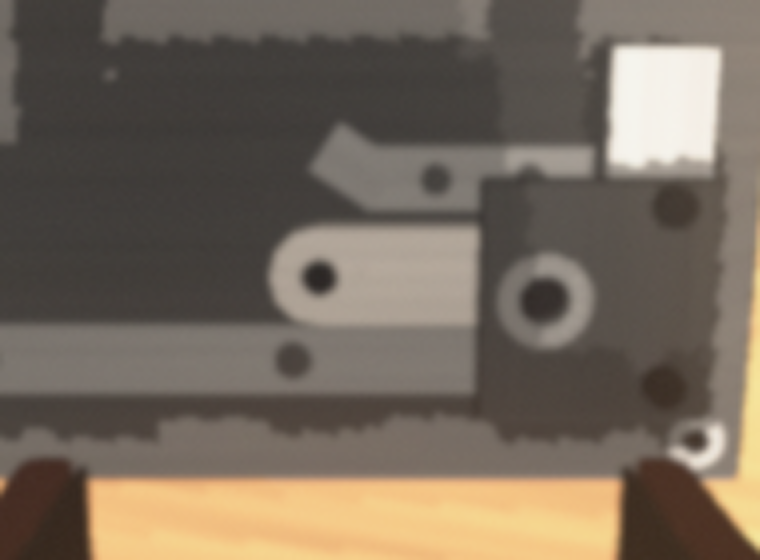

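The close view shows the blank's lower edge meeting the rail along its whole visible length. The even clearance is on the guide side, and the hole is 11 mm before the guide mouth at (370,210), so it is at y = 41, which is home. I retract and hand in.

```bash
python3 -m inch '[[[0,0,-40,0,0,0,100],[0,0,-80,0,0,0,100],[0,0,-100,0,0,0,100],[0,0,-100,0,0,0,100]]]'; python3 -c "
from workcell import ctrl; print(ctrl.close_job())"
```

```text
t: 15.75
ee_pos: [579.7, 124.5, 238.1]
orientation: [-0.298, 3.122, 0.001]
ft_force: [0.5, -0.8, 0.1]
width: 88.0
grasp_force: 0.0
the job is handed in; nothing more can be done
None
```

The blank is flat to the rail and home against the end stop, and the job is handed in at 15.8 s with the hand well clear; the hand-in returned no verdict.

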